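# Serve the warm roll at the study desk

### The job

Switch the warming plate off by turning its knob clockwise until it has clicked over to the other position, then pick up the serving tongs, close them on the round bread roll and lift it about 10 cm clear above the hotplate. Finish while still holding the tongs with the roll in the air between their tips: put nothing down. Never touch the roll with the fingers, and leave the mug, the jar and the notebooks where they stand.

Things in the scene. Friction and masses are not known exactly. Their poses are not given: they have to be found in the camera images.
- warmer: Grey electric warming plate, fixed to the desk, 180 (its x) x 280 (its y) mm. Origin at the desk surface under the centre of its housing, z up. Housing top at z = 40 mm; round steel hotplate of radius 75 mm centred at x = 0, y = +55 mm, its top at z = 45 mm; knob axis at x = 0, y = -100 mm.
- knob (a joint): The warming plate's knob, rad: 0 = on (as it starts), grows as it turns clockwise seen from above, 1.2 = off, with stops at both. A spring detent holds it at either end with about 0.11 N m, weakening to nothing at 0.6: let go before 0.6 it springs back to 0, past 0.6 it snaps on to 1.2.
- knob_grip (a point): Point on the knob's axis at mid height of its black upright bar, which is 44 mm long along this point's x axis, 12 mm thick along its y axis and 24 mm high (from 12 mm below to 12 mm above this point), on a round skirt 46 mm across. The axes turn with the knob.
- board: Pale wooden board, fixed, 250 (its x) x 140 (its y) x 12 mm, on which the tongs lie; origin at the centre of its underside.
- tongs: Steel serving tongs, 95 g, lying on their side on the board; two 18 mm high strip arms open and close horizontally. Origin: the place to grip, on the midline, at the underside (board's top), z up. +x runs along the midline to the tips, pivot at x = -90 mm. Flat grip parts x = -25 to +25 mm, 62 mm wide over the outside when open. Pose of the +y side arm, symmetric only while open.
- tongs_arm: The arm of the tongs on the -y side, hinged to the other; origin on the pivot, at the underside. The spring pushes back on each finger at the grip place with about 4 N open and 7 N at 44 mm width. Squeezing there closes the tips by 2.1 mm per mm: 62 mm over the outside (open) leaves a gap of 84 mm between the tips, 54 mm leaves 67 mm, 44 mm leaves 46 mm.
- tongs_tips (a point): Point midway between the open tips of the tongs, 97 mm ahead of tongs along +x, 11 mm above the underside: the middle of the tip plates, which are 22 mm high and 37 mm long. It belongs to the +y side arm; held and squeezed evenly, the tips' middle stays on the fingers' midline.
- roll: Round bread roll with a pale cross cut on top, 46 mm across (widest 18 mm above its underside), 38 mm high, about 45 g, standing on the hotplate. Origin at the centre of its underside, z up.
- mug: White mug, radius 38 mm, 90 mm high, bystander; origin at the centre of its underside.
- jar: Amber jar with brass cap, radius 30 mm, 85 mm high, bystander; origin at the centre of its underside.
- books: Two small notebooks stacked, 90 x 130 x 40 mm, bystander; origin at the centre of the underside.
Mind the look-alikes: they are no part of the job. Several things have the shape of the tongs; the one meant has the colours described above.

How it is judged:
On the way, in this order (a step that is already met when the one before it is completed fails the run):
1. the knob has been turned past its click to the off position (value of joint knob above 1 rad), for 0.2 s.
2. the roll is lifted off the hotplate, carried by the closed tongs (z of roll in the frame of warmer above 0.075 m and contact force between roll and tongs_arm above 0.5 N and contact force between the fingers and tongs above 1 N), for 0.2 s.
At the end, for the whole second after the job is handed in: Knob off (joint above 1.0); fingers squeeze the tongs (over 1 N), which squeeze the roll (over 0.5 N); the roll hangs still (under 0.05 m/s), its underside at least 70 mm above the hotplate, touching neither fingers nor warmer; the tongs' pivot is above 70 mm (value of joint knob above 1 rad and z of roll in the frame of warmer above 0.115 m and contact force between roll and tongs_arm above 0.5 N and contact force between the fingers and tongs above 1 N and contact force between roll and the fingers below 0.1 N and contact force between roll and warmer below 0.05 N and height (world z) of tongs_arm above 0.07 m and linear speed of roll below 0.05 m/s); the arm keeps its last pose, push and grip.
It fails at once if the fingers touch the roll (contact force between roll and the fingers above 0.3 N).
It fails at once if the mug is moved by more than 3 cm (distance of mug from where it was at the start of the episode above 0.03 m).
It fails at once if the jar is moved by more than 3 cm (distance of jar from where it was at the start of the episode above 0.03 m).
It fails at once if the notebooks are moved by more than 3 cm (distance of books from where it was at the start of the episode above 0.03 m).
It also fails if it takes over 58 s, if anything falls off the work surface, if the arm or the gripper's body presses on something with over 40 N, if the wrist force passes 120 N, or if a joint passes its speed limit or range.

### The arm

A 6-joint arm with a two-finger parallel gripper is mounted at the origin on the work surface. World frame = base frame: x ahead of the robot, y to its left, z up, the work surface at z = 0. Lengths are in m, angles in rad, forces in N, time in s.
With the tool pointing down it reaches from about 0.35 to 0.85 m from the base axis. Payload 8.1 kg.
Tool frame: the origin (TCP) lies on the mounting face of the last link; the fingertips stand 186 mm ahead of it and the grasp point (between the pads) lies 167 mm ahead of it (robot.finger_overhang is the distance from the TCP to the fingertips, in m); z points along the fingers, y is the line along which they close (so a half turn about z gives the same grasp; the last joint's range is limited). The gripper opens to 93 mm and grips with 3 to 60 N. Pads are 15 mm wide; open, the fingers measure 128 mm over their backs; the gripper's body (75 mm by 188 mm) begins 65 mm behind the grasp point.
Start: joints at [-1.347, 0.13, 1.488, -0, 1.523, -0.085], TCP at [0.182, -0.572, 0.405] pointing down, gripper open.
Joint ranges: [-2.96, 2.96], [-0.89, 2.26], [0.02, 2.5], [-1.34, 4.48], [0, 2.73], [-2.66, 2.66]. Speed limits (rad/s): [2.39, 2.39, 2.79, 3.14, 3.14, 3.14].

### API

Orientations are given as a rotation vector (axis times angle).
In Python, from plant import readout, read_camera, get_calibration, job, robot gives the robot as it stands.
- The arm moves only by the shell command python3 -m handwheel 'ROWS' [FORCE]. ROWS is JSON, a list of rows, each a list of 5 numbers: the shift along the world's x, y, z in cm, then the turn about the world's z in rad, then the closure, from 0 (fully open) to 1 (shut). In form: [[tx, ty, tz, spin, gripper], ...]. A call has 1 to 10 rows; each row shifts and turns the commanded pose from where the row before left it; what a row does not reach is not made up. A row lasts 1/8 s, in which the tool goes at most 62.5 mm and 10.7 degrees, less where a joint would pass 70% of its speed; a pose out of reach is approached as far as the arm can. A call is refused whole if a number of a shift passes 6.25 or a number of a turn 0.188, either way. A call with a gripper value outside its range is refused whole. The fingers move at their own pace and stop on an object; FORCE is the grip in N (left out, the last holds). Time passes only in rows, so rows that do not move let the fingers close. It gives the time, the measured TCP pose, the force, the opening and the grip force at its end, in the units of the state.
- readout.read_state(): the state, without advancing time (a new reading comes with each control period).
- read_camera(name): name is "scene" or "top" or "wrist"; returns the picture (480x640x3 uint8, red, green, blue); there is no depth.
- get_calibration(name): a dict with "fovy" (degrees; the focal length in pixels is half the picture's height over the tangent of half this angle, whatever the lens; pixels are square), "cx", "cy" (the principal point, pixels), "dist_coeffs" ([k1, k2, p1, p2, k3] as OpenCV has them; the pictures are not rectified), "pose" (4x4, takes a point from camera to world coordinates). Camera axes: x right, y down, z forward; pixel columns grow to the right and rows downward; lengths in m; the calibration is good to about 2 mm. A picture is of the moment at which its call begins: read the wrist's pose just before it. get_calibration takes no time and is no camera call; for the wrist camera it gives the pose at the moment of the call.
- job.close_job(): hands the job in; it is judged then, once.
The state is a dict: "t": time; "q": joint angles; "dq": joint speeds; "joint_torque": joint torques, N m; "tool_pos": TCP position; "orientation": TCP orientation; "force": force on the tool from outside, world axes, zero at the start; "wrist_torque": the same for the moment, N m; "opening": finger opening in m; "gripper_force": force on a finger pad.
Only numpy, scipy, OpenCV 4.12 (cv2) and the standard library are available. Lean on these libraries where they do the work, as an engineer would, in place of code of your own. Each camera call takes 0.05 s, during which the arm holds its last target. There are 200 camera calls.

## Working session

There is one attempt and no reset: what is moved stays moved. The work goes in short steps, Python scripts to look and compute and a shell command to move; the robot and the scene stay as the last step left them, time stands still between calls to the robot, and variables do not carry over. Pictures are saved under pics/ and viewed, at most 10 in all, crops included, and the job is handed in when it is done.

```bash
ls; mkdir -p pics; python3 - <<'E'
from plant import readout, read_camera, get_calibration
import cv2,numpy as np
for n in("scene","top"):
    im=read_camera(n); cv2.imwrite(f"pics/{n}0.png",im[:,:,::-1]); c=get_calibration(n); print(n,c["fovy"],c["cx"],c["cy"],c["dist_coeffs"],np.round(c["pose"],3).tolist())
s=readout.read_state(); print(s["t"],s["tool_pos"],s["orientation"],s["opening"])
E
```

```text
pics
scene 44.100224864483394 314.1174517090443 238.39194021458317 [-0.06768016  0.          0.          0.          0.        ] [[0.872, 0.377, -0.313, 0.968], [0.489, -0.645, 0.586, -0.805], [0.019, -0.665, -0.747, 1.069], [0.0, 0.0, 0.0, 1.0]]
top 43.87167766278429 320.0873604404247 235.18929850979276 [0.01311984 0.         0.         0.         0.        ] [[0.058, -0.977, 0.205, 0.221], [-0.998, -0.058, 0.01, -0.019], [0.002, -0.205, -0.979, 1.592], [0.0, 0.0, 0.0, 1.0]]
0.1 [ 0.18233207 -0.57142635  0.4037993 ] [-3.10261232e+00 -4.82929111e-01  1.71742132e-04] 0.09292817788754498
```

View pics/top0.png

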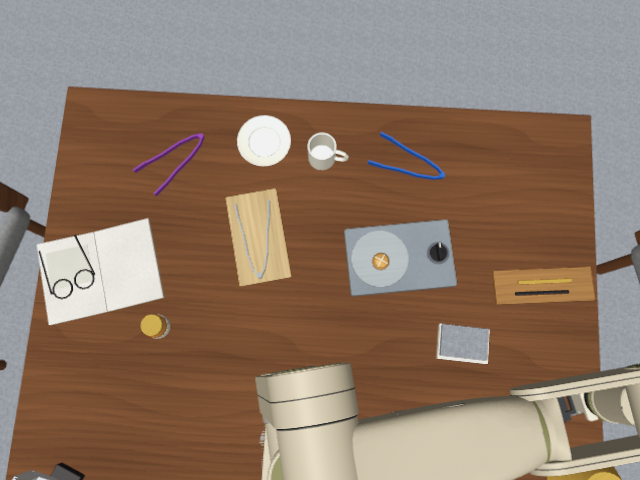

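View pics/scene0.png

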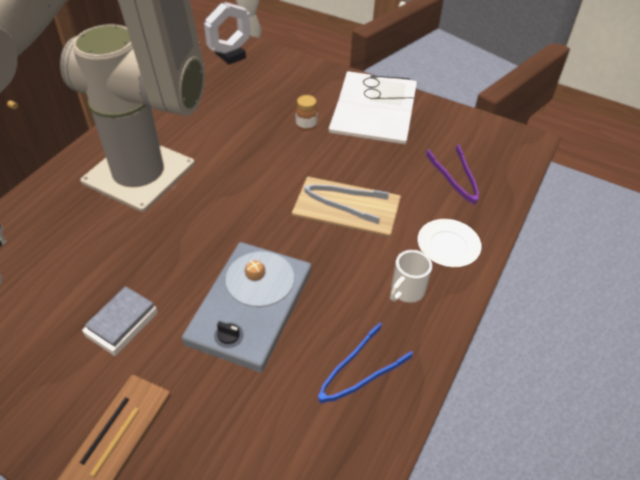

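Tong-shaped things in the top view: purple (170,160), blue (410,155) and steel-grey on the pale board (255,235). The grey pair on the board matches the description. The warmer is at (400,258), the knob at (438,252), the roll at (381,261), the mug at (322,151), the jar at (155,326) and the notebooks at (463,343).

```bash
cat > h.py <<'E'
import cv2,numpy as np
from plant import get_calibration
def ray(n,px,cal=None):
    c=cal or get_calibration(n); f=240/np.tan(np.radians(c["fovy"])/2)
    K=np.array([[f,0,c["cx"]],[0,f,c["cy"]],[0,0,1]])
    u=cv2.undistortPoints(np.array(px,float).reshape(-1,1,2),K,np.array(c["dist_coeffs"])).reshape(-1,2)
    P=np.array(c["pose"]); return P[:3,3],np.c_[u,np.ones(len(u))]@P[:3,:3].T
def plane(n,px,z,cal=None):
    o,d=ray(n,px,cal); return (o+d*((z-o[2])/d[:,2])[:,None])[:,:2]
def pix(n,pts,cal=None):
    c=cal or get_calibration(n); f=240/np.tan(np.radians(c["fovy"])/2)
    K=np.array([[f,0,c["cx"]],[0,f,c["cy"]],[0,0,1]]); W=np.linalg.inv(np.array(c["pose"]))
    return cv2.projectPoints(np.array(pts,float).reshape(-1,1,3),cv2.Rodrigues(W[:3,:3])[0],W[:3,3],K,np.array(c["dist_coeffs"]))[0].reshape(-1,2)
E
python3 - <<'E'
import cv2,numpy as np
from h import *
im=cv2.imread("pics/top0.png")
a=cv2.resize(im[180:300,215:305],None,fx=4.4,fy=4.4,interpolation=cv2.INTER_CUBIC)
b=cv2.resize(im[212:302,340:465],None,fx=3.2,fy=3.2,interpolation=cv2.INTER_CUBIC)
o=np.zeros((530,800,3),np.uint8); o[:a.shape[0],:a.shape[1]]=a; o[:b.shape[0],400:400+b.shape[1]]=b
cv2.imwrite("pics/crop.png",o)
hsv=cv2.cvtColor(im,cv2.COLOR_BGR2HSV)
# warmer: bluish-grey low sat, within window
def big(m,x0,x1,y0,y1):
    M=np.zeros_like(m);M[y0:y1,x0:x1]=m[y0:y1,x0:x1]
    c=max(cv2.findContours(M,cv2.RETR_EXTERNAL,cv2.CHAIN_APPROX_NONE)[0],key=cv2.contourArea);return c
red=((im[:,:,2].astype(int)-im[:,:,0])<25).astype(np.uint8)*255
c=big(red,335,470,205,305); r=cv2.minAreaRect(c); bx=cv2.boxPoints(r); print("warmer px",bx.round(1).tolist())
w=plane("top",bx,.04); print(w.round(4).tolist(), w.mean(0), [np.linalg.norm(w[i]-w[i-1]) for i in range(4)])
board=cv2.inRange(im,(90,140,170),(190,225,255)); c=big(cv2.morphologyEx(board,cv2.MORPH_CLOSE,np.ones((7,7))),218,298,182,292)
bx=cv2.boxPoints(cv2.minAreaRect(c)); w=plane("top",bx,.012); print("board",bx.round(1).tolist(),w.round(4).tolist(),w.mean(0),[np.linalg.norm(w[i]-w[i-1]) for i in range(4)])
roll=cv2.inRange(hsv,(5,90,120),(25,255,255)); c=big(roll,360,400,245,280); (x,y),rr=cv2.minEnclosingCircle(c); print("roll",x,y,rr,plane("top",[[x,y]],.063))
k=cv2.inRange(hsv,(0,0,0),(180,255,60)); c=big(k,422,455,236,270);(x,y),rr=cv2.minEnclosingCircle(c); print("knob",x,y,rr,plane("top",[[x,y]],.05))
E
```

```text
warmer px [[343.29998779296875, 228.5], [450.20001220703125, 218.1999969482422], [456.79998779296875, 286.0], [349.79998779296875, 296.29998779296875]]
[[0.5678, -0.0638], [0.613, -0.3481], [0.4317, -0.3677], [0.3881, -0.09]] [ 0.50017193 -0.21740478] [np.float64(0.18159782254471685), np.float64(0.28787598109540874), np.float64(0.18242679467846873), np.float64(0.2810830788209019)]
board [[224.3000030517578, 196.60000610351562], [276.0, 188.0], [290.8999938964844, 277.20001220703125], [239.10000610351562, 285.79998779296875]] [[0.6444, 0.266], [0.6773, 0.1261], [0.433, 0.0683], [0.4019, 0.2041]] [0.53913409 0.16612763] [np.float64(0.25028064107749287), np.float64(0.14367613565615453), np.float64(0.2510949104833159), np.float64(0.13926623979632727)]
roll 380.3108215332031 260.8783874511719 8.32480239868164 [[ 0.48236437 -0.16355141]]
knob 438.4263916015625 251.6349639892578 8.752087593078613 [[ 0.51819436 -0.31633016]]
```

View pics/crop.png

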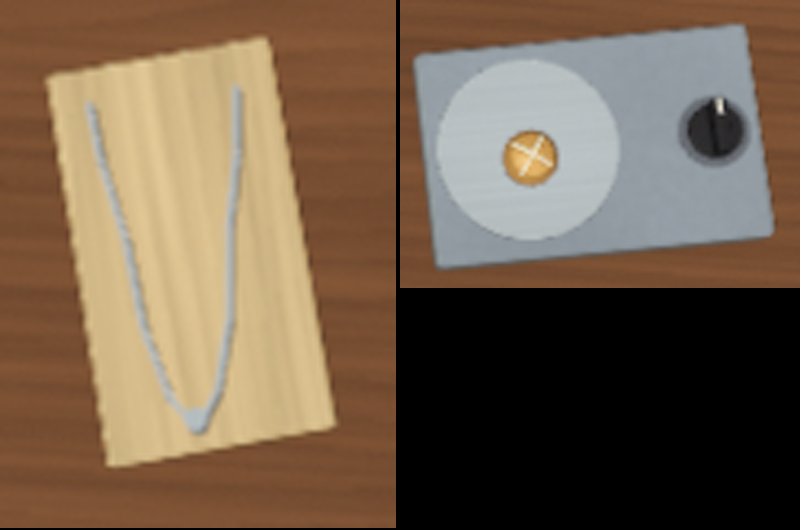

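The crop confirms the steel tongs on the board: pivot at the bottom, tips at the top. It also shows the roll with its cross and the knob with a white mark on its bar. Warmer and board sizes match the description (0.181 x 0.284 m and 0.250 x 0.141 m). Next I move above the knob to refine with the wrist camera.

```bash
python3 -m handwheel '[[4.8,3.6,0,-0.07,0],[4.8,3.6,0,-0.07,0],[4.8,3.6,0,-0.07,0],[4.8,3.6,0,-0.07,0],[4.8,3.6,0,-0.07,0],[4.8,3.6,0,-0.07,0],[4.8,3.6,-2,-0.07,0],[0,0,-2,0,0],[0,0,0,0,0]]' 20
python3 - <<'E'
from plant import read_camera,get_calibration,readout
import cv2,pickle
c=get_calibration("wrist"); im=read_camera("wrist"); s=readout.read_state()
cv2.imwrite("pics/w1.png",im[:,:,::-1]); pickle.dump(c,open("w1.pkl","wb")); print(s["tool_pos"],s["orientation"],c)
E
```

```text
t: 1.23
tool_pos: [0.517, -0.3195, 0.362]
orientation: [-3.127, 0.282, 0.008]
force: [-0.8, -0.7, 0.1]
opening: 0.0931
gripper_force: 0.0
[ 0.51691133 -0.32035188  0.3636798 ] [-3.12762396  0.28411801  0.00432133] {'fovy': 61.612308349724636, 'cx': 312.56650947861544, 'cy': 237.50249789589898, 'dist_coeffs': array([-0.07689424,  0.        ,  0.        ,  0.        ,  0.        ]), 'pose': array([[-1.79505045e-01, -9.44797119e-01, -2.74110093e-01,
         5.91864136e-01],
       [-9.83756738e-01,  1.72173138e-01,  5.07847526e-02,
        -3.32271471e-01],
       [-7.86893164e-04,  2.78773770e-01, -9.60356479e-01,
         3.39805131e-01],
       [ 0.00000000e+00,  0.00000000e+00,  0.00000000e+00,
         1.00000000e+00]])}
```

View pics/w1.png

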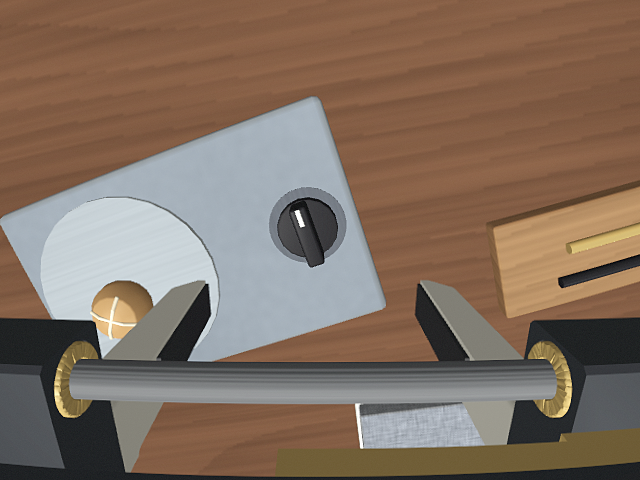

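Wrist view: the knob bar runs from its white-marked end at (300,203) to (317,263) on a skirt at (307,226). The roll is at (122,309) and the fingers are clear of the knob. I'll compute the bar angle and height.

```bash
python3 - <<'E'
from h import *; import pickle
c=pickle.load(open("w1.pkl","rb")); im=cv2.imread("pics/w1.png")
top=cv2.imread("pics/top0.png")
def white(im,x0,x1,y0,y1,t=150):
    g=im[y0:y1,x0:x1].min(2).astype(float); w=np.clip(g-t,0,None); Y,X=np.mgrid[y0:y1,x0:x1]; return (w*X).sum()/w.sum(),(w*Y).sum()/w.sum()
a=white(im,290,308,203,232); b=white(top,436,444,239,249,110); print(a,b)
o1,d1=ray("wrist",[a],c); o2,d2=ray("top",[b]); 
A=np.c_[d1[0],-d2[0]]; t=np.linalg.lstsq(A,o2-o1,rcond=None)[0]; print("mark",o1+t[0]*d1[0],o2+t[1]*d2[0])
# mark orientation
g=(im[200:235,288:310].min(2)>150).astype(np.uint8); p=cv2.findNonZero(g)+np.array([288,200]); r=cv2.boxPoints(cv2.minAreaRect(p)); print(r.tolist())
for z in(.068,.074,.08): 
    w=plane("wrist",r,z,c); 
    E=plane("wrist",[[299.5,201],[316,262]],z,c); d=E[0]-E[1]; print(z,np.linalg.norm(d),np.degrees(np.arctan2(*d[::-1])),E.mean(0),plane("wrist",[a],z,c))
    for i in range(4): e=w[i]-w[i-1]; print("  ",np.linalg.norm(e).round(4),np.degrees(np.arctan2(*e[::-1])).round(1))
cv2.imwrite("pics/w1c.png",cv2.resize(im[180:275,255:360],None,fx=6,fy=6,interpolation=cv2.INTER_CUBIC))
# skirt/ring, roll, corners
print("roll",plane("wrist",[[122,309]],.063,c),"corner",plane("wrist",[[317,97],[385,304]],.04,c),"plate ctr on ring",plane("wrist",[[308,225]],.04,c))
E
```

```text
(np.float64(299.1368647826638), np.float64(218.19883411481433)) (np.float64(439.7166773985834), np.float64(241.72955569864777))
mark [ 0.53506835 -0.31306122  0.09158603] [ 0.53623946 -0.31117324  0.09146418]
[[293.83209228515625, 210.78836059570312], [298.40875244140625, 209.12411499023438], [304.36492919921875, 225.503662109375], [299.78826904296875, 227.16790771484375]]
0.068 0.04576869339552483 4.104106159300017 [ 0.51870108 -0.3154003 ] [[ 0.52967156 -0.31123584]]
   0.0124 8.6
   0.0034 -80.1
   0.0123 -171.2
   0.0034 100.2
0.074 0.04475836603675445 4.104106159300037 [ 0.52031613 -0.31577273] [[ 0.53104443 -0.3117002 ]]
   0.0121 8.6
   0.0033 -80.1
   0.0121 -171.2
   0.0033 100.2
0.08 0.04374803867798407 4.104106159299985 [ 0.52193117 -0.31614515] [[ 0.53241731 -0.31216455]]
   0.0118 8.6
   0.0032 -80.1
   0.0118 -171.2
   0.0033 100.2
roll [[ 0.48269031 -0.16257832]] corner [[ 0.60797208 -0.3381724 ]
 [ 0.43990723 -0.36457137]] plate ctr on ring [[ 0.5167668  -0.31476033]]
```

View pics/w1c.png

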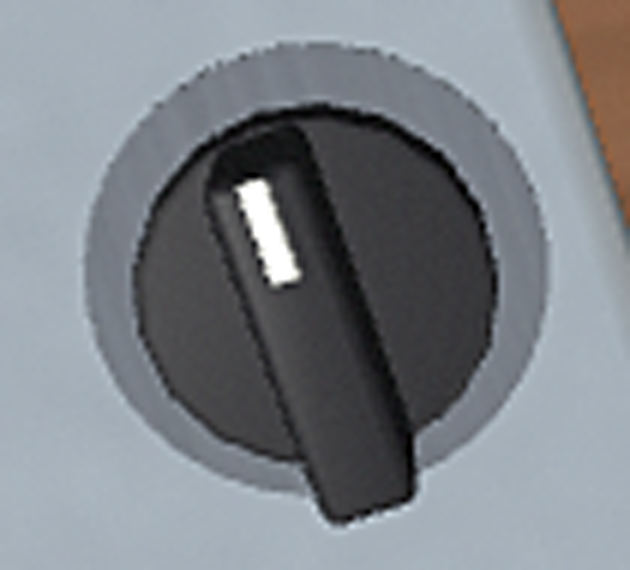

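Bar yaw is about 8.7° (parallel to the warmer's x), the axis is at about (0.516,-0.3155), and the bar top is at z≈0.068–0.072. I'll align and go down with fingertips at z≈0.054.

```bash
python3 -m handwheel '[[-0.1,0.5,-2,0.17,0],[0,0,-3,0.165,0],[0,0,-3,0,0],[0,0,-2.5,0,0],[0,0,-1.0,0,0],[0,0,-0.6,0,0],[0,0,0,0,0]]' 25
```

```text
t: 2.15
tool_pos: [0.5168, -0.3156, 0.2448]
orientation: [3.132, 0.24, 0.001]
force: [-1.0, -0.3, 0.5]
opening: 0.0929
gripper_force: 0.0
```

```bash
python3 -m handwheel '[[0,0,-0.5,0,0.3],[0,0,0,0,1],[0,0,0,0,1],[0,0,0,0,1],[0,0,0,0,1],[0,0,0,0,1],[0,0,0,0,1],[0,0,0,0,1]]' 25
```

```text
t: 3.15
tool_pos: [0.5168, -0.3151, 0.239]
orientation: [-3.132, -0.241, 0.0]
force: [0.8, -0.2, 0.4]
opening: 0.0176
gripper_force: 0.0
```

```bash
python3 -m handwheel '[[0,0,0,0,1],[0,0,0,0,1],[0,0,0,0,1]]' 25
```

```text
t: 3.52
tool_pos: [0.5168, -0.3148, 0.239]
orientation: [-3.132, -0.241, 0.0]
force: [-1.8, 2.8, 2.7]
opening: 0.0118
gripper_force: 25.0
```

Gripped at 11.8 mm, which matches the bar. Now I turn it clockwise.

```bash
python3 -m handwheel '[[0,0,0,-0.15,1],[0,0,0,-0.15,1],[0,0,0,-0.15,1],[0,0,0,-0.15,1],[0,0,0,-0.15,1],[0,0,0,-0.15,1],[0,0,0,-0.15,1],[0,0,0,-0.15,1],[0,0,0,0,1],[0,0,0,0,1]]' 40
```

```text
t: 4.78
tool_pos: [0.5166, -0.3151, 0.239]
orientation: [2.724, -1.565, -0.001]
force: [-3.5, 2.0, 4.0]
opening: 0.0118
gripper_force: 40.0
```

Turned 1.197 rad. I release, rise, and check the knob from above.

```bash
python3 -m handwheel '[[0,0,0,0,0.5],[0,0,0,0,0.5],[0,0,0,0,0.5],[0,0,0,0,0.3],[0,0,4,0,0.3],[0,0,4,0,0],[0,0,4,0,0],[0,0,0,0,0]]' 25
python3 - <<'E'
from plant import read_camera,get_calibration
from h import *
c=get_calibration("wrist"); im=read_camera("wrist")[:,:,::-1]
p=pix("wrist",[[.516,-.3155,.07]],c)[0]; print(p)
x0,y0=np.maximum((p-65).astype(int),0); W=plane("wrist",[p],.07,c)
cr=im[y0:y0+130,x0:x0+130]; m=(cr.min(2)>200).astype(np.uint8)
# mark blob: small bright blob nearest centre
n,l,st,ce=cv2.connectedComponentsWithStats(m)
for i in range(1,n):
    if 15<st[i,4]<400:
        q=cv2.boxPoints(cv2.minAreaRect(np.argwhere(l==i)[:,::-1].astype(np.float32)+[x0,y0].__class__([x0,y0]) if 0 else (np.argwhere(l==i)[:,::-1]+np.array([x0,y0])).astype(np.float32)))
        w=plane("wrist",q,.07,c); e=[w[j]-w[j-1] for j in range(4)]; e=max(e,key=np.linalg.norm)
        m0=w.mean(0)-[.516,-.3155]; print(st[i,4],w.mean(0),np.degrees(np.arctan2(*e[::-1])),"from axis",np.linalg.norm(m0),np.degrees(np.arctan2(*m0[::-1])))
E
```

```text
t: 5.78
tool_pos: [0.5179, -0.3158, 0.3639]
orientation: [2.721, -1.569, 0.013]
force: [-0.0, -0.6, 0.4]
opening: 0.087
gripper_force: 0.0
[316.3971378  239.57991388]
85 [ 0.52320792 -0.325965  ] -59.954144388018065 from axis 0.01270709424335831 -55.44229581431899
```

The mark now lies at -60°, so the knob is off. On to the tongs.

```bash
python3 -m handwheel '[[0,6,0,0.15,0],[0,6,0,0.15,0],[0,6,0,0.15,0],[0,6,0,0.15,0],[0,6,0,0.15,0],[0,6,0,0.15,0],[0,6,0,0.15,0],[0,5.5,0,0.15,0],[0,0,0,0,0],[0,0,0,0,0]]' 25
python3 - <<'E'
from plant import read_camera,get_calibration
import cv2,pickle
c=get_calibration("wrist"); im=read_camera("wrist")
cv2.imwrite("pics/w2.png",im[:,:,::-1]); pickle.dump(c,open("w2.pkl","wb"))
E
```

```text
t: 7.08
tool_pos: [0.5164, 0.1597, 0.3575]
orientation: [3.132, 0.241, -0.004]
force: [0.8, -0.4, 1.0]
opening: 0.0928
gripper_force: 0.0
```

View pics/w2.png

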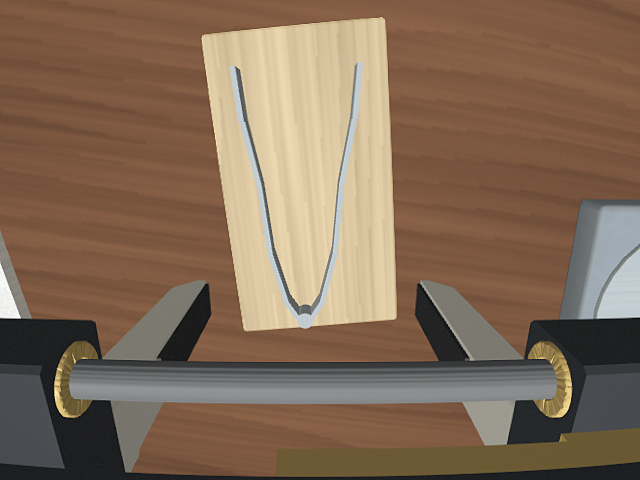

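The steel tongs are fully visible: pivot at (305,320), tips at (235,68) and (359,65), and the flat grip parts between bends near rows 183 and 245.

```bash
python3 - <<'E'
from h import *; import pickle
c=pickle.load(open("w2.pkl","rb"))
L=plane("wrist",[[262,183],[273,245],[340,183],[333,245]],.03,c)
T=plane("wrist",[[236,69],[358.5,66],[244,121],[353,117]],.034,c)
P=plane("wrist",[[305,321],[305,312]],.03,c)
g=L.mean(0); t=T[:2].mean(0); print("grip",g,"w",np.linalg.norm(L[0]-L[2]),np.linalg.norm(L[1]-L[3]),"tips end",t,np.linalg.norm(T[0]-T[1]),"platelen",np.linalg.norm(T[0]-T[2]),"pivot",P[0],P[1])
for a,b in((P[0],t),(P[0],g),(P[0],T[2:].mean(0))): d=b-a; print(np.linalg.norm(d),np.degrees(np.arctan2(*d[::-1])))
print("top view pivot/tips",plane("top",[[260,277]],.03),plane("top",[[235.5,203.9],[268.9,200.5]],.034).mean(0))
E
```

```text
grip [0.5218145  0.16922416] w 0.059417929218188566 0.04766502168694653 tips end [0.62753314 0.18818385] 0.0864142503384699 platelen 0.03613651288220058 pivot [0.43142186 0.15345438] [0.43971833 0.15468293]
0.19916267836236565 10.04242984072163
0.09175792372515817 9.896146101162017
0.1637172491182255 10.108482232703338
top view pivot/tips [[0.42627886 0.14864383]] [0.62740403 0.18531056]
```

```bash
python3 -m handwheel '[[0.15,0.7,-3,0.02,0],[0,0,-4,0,0],[0,0,-4,0,0],[0,0,-2.5,0,0],[0,0,-1,0,0],[0,0,-0.5,0,0],[0,0,0,0,0],[0,0,0,0,0]]' 25
```

```text
t: 8.12
tool_pos: [0.5189, 0.167, 0.2102]
orientation: [-3.129, -0.272, -0.003]
force: [0.2, 0.3, 0.2]
opening: 0.093
gripper_force: 0.0
```

```bash
python3 -m handwheel '[[0,0,-0.8,0,0],[0,0,0,0,0.2],[0,0,0,0,0.3],[0,0,0,0,0.42],[0,0,0,0,0.42],[0,0,0,0,0.42],[0,0,0,0,0.42]]' 15
```

```text
t: 9.0
tool_pos: [0.5184, 0.167, 0.2011]
orientation: [3.13, 0.273, 0.0]
force: [-1.2, -0.5, 1.4]
opening: 0.0541
gripper_force: 5.7
```

Gripped at 54 mm with 5.7 N, in line with the spring data. Lifting.

```bash
python3 -m handwheel '[[0,0,0.5,0,0.44],[0,0,1,0,0.44],[0,0,1.5,0,0.44],[0,0,2,0,0.44],[0,0,3,0,0.44],[0,0,3,0,0.44],[0,0,2,0,0.44],[0,0,1,0,0.44],[0,0,0,0,0.44],[0,0,0,0,0.44]]' 15
python3 - <<'E'
from plant import read_camera,get_calibration
import cv2,pickle
c=get_calibration("wrist"); im=read_camera("wrist"); s=read_camera("scene")
cv2.imwrite("pics/w3.png",im[:,:,::-1]);pickle.dump(c,open("w3.pkl","wb"))
import numpy as np
o=np.hstack([cv2.resize(im,(400,300),interpolation=cv2.INTER_AREA),s[60:360,180:580]])
cv2.imwrite("pics/ws3.png",o[:,:,::-1])
E
```

```text
t: 10.25
tool_pos: [0.5179, 0.1669, 0.3396]
orientation: [3.129, 0.273, -0.003]
force: [-0.2, -0.0, -0.7]
opening: 0.0522
gripper_force: 5.6
```

View pics/ws3.png

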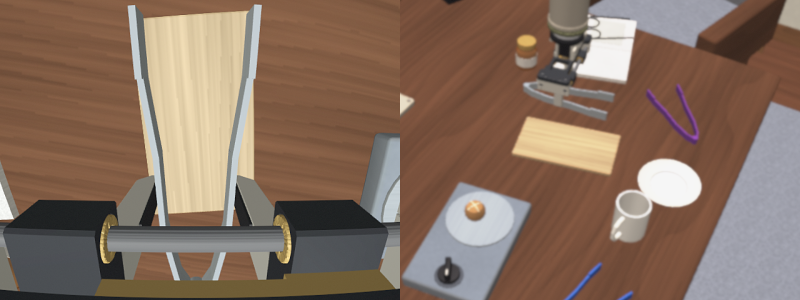

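The tongs hang level in the fingers, with the tip ends at about (217,11) and (411,11) in the full wrist picture and the roll untouched on the plate. I'll measure the tip offset relative to the tool.

```bash
python3 - <<'E'
from h import *; import pickle
c=pickle.load(open("w3.pkl","rb")); tcp=np.array([.518,.167]); u=np.array([np.cos(np.radians(10)),np.sin(np.radians(10))]); v=np.array([-u[1],u[0]])
for z in(.166,.1726,.18):
    T=plane("wrist",[[217,10],[411,10],[222,126],[403,126]],z,c)-tcp
    print(z,(T@u).round(4),(T@v).round(4))
m=[np.array([.4825,-.1630])]
for y in(10,0,-10,-20,-30): 
    a=np.radians(y); print(y,"TCP target",(m[0]-.098*np.array([np.cos(a),np.sin(a)])).round(4))
E
```

```text
0.166 [0.1146 0.1145 0.0751 0.075 ] [ 0.0335 -0.0337  0.0337 -0.0327]
0.1726 [0.1129 0.1128 0.0751 0.075 ] [ 0.0321 -0.0322  0.0322 -0.0312]
0.18 [0.111  0.111  0.0752 0.0751] [ 0.0305 -0.0305  0.0306 -0.0296]
10 TCP target [ 0.386 -0.18 ]
0 TCP target [ 0.3845 -0.163 ]
-10 TCP target [ 0.386 -0.146]
-20 TCP target [ 0.3904 -0.1295]
-30 TCP target [ 0.3976 -0.114 ]
```

Tip plates are centred on the fingers' midline, 75–113 mm ahead of the TCP (middle ≈ 95 mm). Moving to above the roll.

```bash
python3 -m handwheel '[[-0.7,-1.7,0,0,0.44],[-1.4,-3.8,0,0,0.44],[-1.5,-4,0,0,0.44],[-1.5,-4,0,0,0.44],[-1.5,-4,0,0,0.44],[-1.5,-4,0,0,0.44],[-1.5,-4,0,0,0.44],[-1.5,-4,0,0,0.44],[-1.1,-3.5,0,0,0.44],[-0.7,-1.7,0,0,0.44]]' 15
python3 -m handwheel '[[0,0,0,0,0.44],[0,0,0,0,0.44]]' 15
python3 - <<'E'
from plant import read_camera,get_calibration
from h import *
import pickle
c=get_calibration("wrist"); im=read_camera("wrist")[:,:,::-1].copy()
cv2.imwrite("pics/w4.png",im);pickle.dump(c,open("w4.pkl","wb"))
E
```

```text
t: 11.6
tool_pos: [0.3878, -0.1819, 0.3406]
orientation: [3.13, 0.269, -0.001]
force: [-0.1, -0.7, -0.4]
opening: 0.0526
gripper_force: 5.6
t: 11.85
tool_pos: [0.389, -0.1798, 0.3407]
orientation: [-3.129, -0.272, 0.0]
force: [1.1, 0.4, -0.3]
opening: 0.0525
gripper_force: 5.6
```

View pics/w4.png

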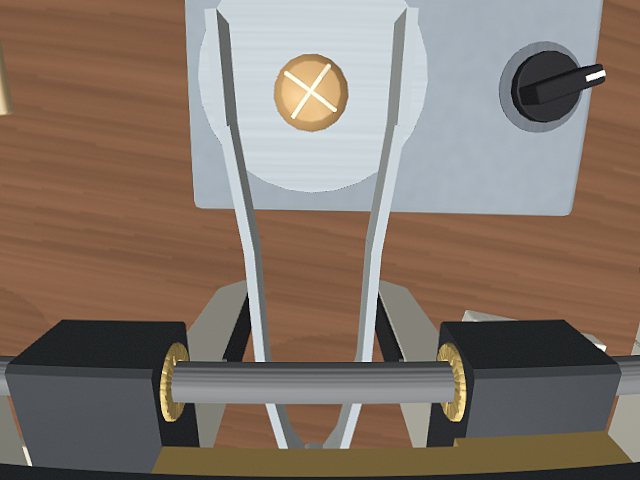

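The roll's cross centre is at (311,91), the knob mark is at the off position, and the tips straddle the roll in the picture. I'll check in tool coordinates.

```bash
python3 - <<'E'
from h import *; import pickle
c=pickle.load(open("w4.pkl","rb")); tcp=np.array([.389,-.1798]); a=np.radians(9.95);u=np.array([np.cos(a),np.sin(a)]); v=np.array([-u[1],u[0]])
for z,p in((.083,[311,91]),(.063,[311,92.5])):
    w=plane("wrist",[p],z,c)[0]; d=w-tcp; print(w,d@u,d@v)
T=plane("wrist",[[216,10],[411,10],[228,126],[399,126]],.1733,c)-tcp; print((T@u).round(4),(T@v).round(4))
E
```

```text
[ 0.48120661 -0.16206966] 0.09388332592691441 0.0015313968103491567
[ 0.48180442 -0.16190089] 0.09450130466643938 0.0015943304762681479
[0.1135 0.1134 0.0756 0.0755] [ 0.0328 -0.0321  0.0305 -0.0297]
```

```bash
python3 -m handwheel '[[0,0.15,-1,0,0.44],[0,0,-2,0,0.44],[0,0,-2,0,0.44],[0,0,-2,0,0.44],[0,0,-1.5,0,0.44],[0,0,-1,0,0.44],[0,0,-0.5,0,0.44],[0,0,0,0,0.44],[0,0,0,0,0.44]]' 20
```

```text
t: 13.02
tool_pos: [0.3896, -0.1787, 0.2416]
orientation: [3.129, 0.273, 0.001]
force: [-0.3, -0.7, 0.1]
opening: 0.0523
gripper_force: 5.6
```

No contact force. I close gently onto the roll.

```bash
python3 -m handwheel '[[0,0,0,0,0.48],[0,0,0,0,0.52],[0,0,0,0,0.54],[0,0,0,0,0.56],[0,0,0,0,0.6],[0,0,0,0,0.7],[0,0,0,0,0.7],[0,0,0,0,0.7]]' 18
```

```text
t: 14.02
tool_pos: [0.3893, -0.1786, 0.241]
orientation: [3.13, 0.273, 0.0]
force: [0.3, 0.1, -1.0]
opening: 0.043
gripper_force: 18.0
```

Stopped at 43 mm with 18 N, which means the roll is between the tips. Lifting.

```bash
python3 -m handwheel '[[0,0,0.4,0,0.7],[0,0,0.8,0,0.7],[0,0,1.2,0,0.7],[0,0,1.5,0,0.7],[0,0,1.8,0,0.7],[0,0,1.8,0,0.7],[0,0,1.5,0,0.7],[0,0,1,0,0.7],[0,0,0.5,0,0.7],[0,0,0,0,0.7]]' 18
python3 -m handwheel '[[0,0,0,0,0.7],[0,0,0,0,0.7],[0,0,0,0,0.7],[0,0,0,0,0.7]]'
python3 - <<'E'
from plant import read_camera
import cv2,numpy as np
im=read_camera("wrist"); s=read_camera("scene")
cv2.imwrite("pics/f.png",np.hstack([cv2.resize(im,(400,300),interpolation=cv2.INTER_AREA),s[100:400,60:460]])[:,:,::-1])
E
```

```text
t: 15.28
tool_pos: [0.3893, -0.1786, 0.346]
orientation: [3.13, 0.273, 0.0]
force: [0.3, 0.4, -1.4]
opening: 0.0435
gripper_force: 18.0
t: 15.78
tool_pos: [0.3893, -0.1786, 0.3458]
orientation: [-3.13, -0.273, 0.0]
force: [-0.5, -0.3, -0.9]
opening: 0.0434
gripper_force: 18.0
```

View pics/f.png

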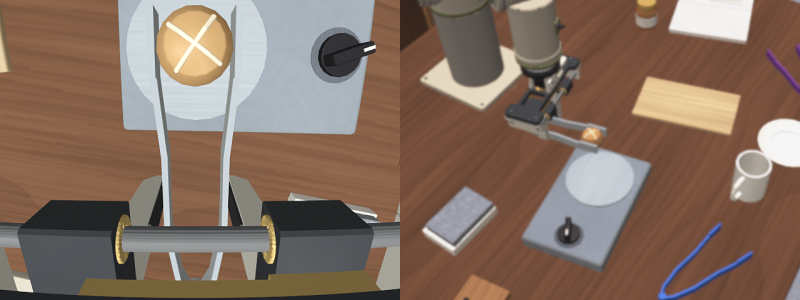

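The roll (crop 194,45) hangs between the tips about 10 cm above the hotplate. The knob is off and the mug, jar and notebooks are undisturbed. Handing in.

```bash
python3 -c "
from plant import job
print(job.close_job())"
```

```text
the job is handed in; nothing more can be done
None
```

The warming plate is switched off, and the arm is still holding the tongs with the roll between their tips, about 10 cm above the hotplate; I handed the job in at about 16 s of robot time, and no verdict was returned.

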